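Shut and latch the plywood instrument case

TASK

Shut the lid of the small plywood case, then swing the steel draw-latch loop over and hook it under the lip of the keeper on the lid, and press the latch lever right over and down until it rests on its rubber bumper, so that the lid is held tight. Be gentle with it: do not ram the loop against the keeper or lean on the lever once it is home, and leave the tape roll and the screwdriver beside the case where they lie.

Things in the scene. Friction and masses are not known exactly. Their poses are not given: they have to be found in the camera images.
- case: Plywood case fixed on the bench, 240 x 110 x 70 mm; origin at bench level under the lever's pivot. +x runs along the case from the lever end to the lid's hinge end, +y across it, z up. Its top, 70 mm up, is fixed from x = -95 to +30 mm (latch on it) and goes on as the lid to x = +145 mm. The latch works in the plane y = 0.
- pivot (a point): The lever's pivot on the case, axes as the case's: 100 mm above the bench, 30 mm above the case top. Two steel cheeks, 26 mm wide in all and 30 mm long, stand round it, up to 6 mm above it. Offsets 'from the pivot' below are in these axes.
- lid (a joint): Angle of the plywood lid (113 mm long, 110 mm wide, 10 mm thick), rad: 0 shut, growing as its free edge rises. Hinge axis along y at x = +145, z = -40 mm from the pivot (the lid's lower far edge). Shut, its top is at z = -30 mm. The hinge is stiff (about 0.3 N m): the lid stays where it is left.
- lever (a joint): Angle of the steel latch lever, rad: 0 home (level, pointing to -x, resting on its rubber bumper); grows as it is lifted, 1.57 upright, 2.5 leaning over the lid at its open stop. 88 mm long from the pivot, 16 mm wide, 7 mm thick (top face 4 mm above its centre line). Its stiff hinge (0.08 N m) holds it where it is left.
- handle_end (a point): The free end of the lever, on its centre line.
- bumper_top (a point): Top of the rubber bumper that the lever rests on when home, 58 mm from the pivot. It gives 1 mm per 15 N, the lever's angle then going below 0.
- pin (a point): The loop's pin on the lever, 18 mm from the pivot, 0.14 rad below the lever's centre line when home. So with the loop hooked the spring load begins between 1.2 and 0.35 rad of lever angle (as the keeper sits), and the centre is passed near 0.14 rad.
- loop (a joint): Angle of the loop on the lever's pin, rad: the loop's elevation above the case's +x direction is this value minus the lever's. Stiff hinge (0.05 N m): the loop stays where it is left, and turns along with the lever (off a keeper it is not drawn under) unless held. Drawing a held loop along the case turns the stiff lever too and takes some 5 N.
- bar (a point): Middle of the loop's cross bar (6 mm round steel, 37 mm long along y), 70 mm from the pin. The loop is sprung: it stretches along its length by up to 18 mm at 0.9 N per mm. Its two side arms, 4 to 6 mm thick, are at y = -18.5 and +18.5 mm; the lever passes between them.
- grip (a point): Centre of the dark steel grip roller at the loop's outer end, 28 mm beyond the bar: a cylinder 15 mm in diameter, 24 mm long along y. It turns freely on its axle. It is meant to be pinched by its two flat ends (fingers closing along y), so that the loop can swing while the roller is held. With the bar lowered past the lip, its centre is some 15 to 25 mm above the lid.
- catch (a point): A point on the lid (axes as the case's when shut): nominal place of the bar's centre when hooked, 60 mm to +x of the pivot and level with it. The keeper, a steel hook 16 mm wide open to +x, has its post's face 3 mm to -x of the point; its lip spans from 3 to 7 mm above the point and ends 2 mm to +x of it. The bar comes down beyond the lip and is drawn back under it.
- bail: The loop's sprung outer half with cross bar and grip roller, one piece of steel; origin at the loop's pin on the lever (less the stretch), x outwards along the loop, y across.
- tape_mid (a point): Bystander: a roll of insulating tape lying flat near the lever end of the case, 66 mm across, 19 mm high; the point is its centre.
- driver_mid (a point): Bystander: a screwdriver with an amber handle, 235 mm long, 28 mm thick, lying on the bench farther to the right; the point is its middle.
- slot (a point): Middle of the keeper's foot plate on the lid's top. The keeper is screwed down through slots: its true place along x is up to 6 mm off 'catch' either way and is not measured; it must be felt, with no more than some 10 N on the keeper.

How it is judged:
By the outcome, as a careful person would: the job done as asked, in the order asked, and still so for the second after the job is handed in, with the robot touching nothing.
It also fails if it takes over 69 s, if anything falls off the work surface, if the arm or the gripper's body presses on something with over 40 N, if the wrist force passes 120 N, or if a joint passes its speed limit or range.

ROBOT

A 6-joint arm with a two-finger parallel gripper is mounted at the origin on a cart in front of the work surface, level with it; the furniture and walls round the work are solid. World frame = base frame: x ahead of the robot, y to its left, z up, the work surface at z = 0. Lengths are in m, angles in rad, forces in N, time in s.
With the tool pointing down it reaches from about 0.275 to 0.725 m from the base axis. Payload 15.9 kg.
Tool frame: the origin (TCP) lies at the very end of the fingers, on their centre line; the grasp point (between the pads) lies 19 mm behind it; z points along the fingers, y is the line along which they close (so a half turn about z gives the same grasp; the last joint's range is limited). The gripper opens to 85 mm and grips with 20 to 120 N. Pads are 22 mm wide; open, the fingers measure 114 mm over their backs; the gripper's body (76 mm by 85 mm) begins 54 mm behind the grasp point. The pads swing forward as they close: fully open they stand 13 mm farther back than shut.
Start: joints at [-1.236, 0.213, -0.034, 1.323, 0, 1.571], TCP at [0.164, -0.472, 0.231] pointing down, gripper open.
Joint ranges: [-2.98, 2.98], [-0.74, 1.72], [-1.14, 1.35], [-2.1, 2.04], [-1.57, 1.44], [-3.14, 3.14]. Speed limits (rad/s): [1.89, 1.89, 2.39, 2.57, 3.14, 3.14].

INTERFACE

Orientations are given as a 3x3 rotation matrix whose columns are the frame's x, y, z axes.
In Python, from workcell import arm gives the robot as it stands. The module is installed in compiled form; this text tells all that it offers.
- The arm moves only by the tool apply_moves, never from a script. Its argument "plan" is one flat list of numbers, 4 for each row, row after row: the shift along the tool's x, y, z in units of 0.075 m (1.0 is 0.075 m), then the turn about the tool's z in units of 180 degrees (1.0 is 180 degrees). In form: [tx, ty, tz, roll, tx, ty, tz, roll, ...]. A call has 1 to 12 rows; each row shifts and turns the commanded pose from where the row before left it, along the tool's axes as they then stand; what a row does not reach is not made up. A row lasts 1/12 s, in which the tool goes at most 41.7 mm and 7.16 degrees, less where a joint would pass 70% of its speed; a pose out of reach is approached as far as the arm can. A call with a number of a shift or a turn outside -1 to 1 is refused whole. A call with a gripper value outside its range is refused whole. "gripper" is the closure, from 0 (fully open) to 1 (shut), set as the call begins (left out, the last holds). The fingers move at their own pace and stop on an object; "squeeze" is the grip in N (left out, the last holds). Time passes only in rows, so rows that do not move let the fingers close. It gives the time, the measured TCP pose, the force, the opening and the grip force at its end, in the units of the state.
- arm.get_obs(): the state, without advancing time (a new reading comes with each control period).
- arm.capture(name): name is "side" or "top"; returns a dict with "img" (480x640x3 uint8, red, green, blue), "fx", "fy", "cx", "cy" (pixels), "rvec" (rotation vector, rad) and "tvec" (3), from world to camera coordinates, as OpenCV has them. Camera axes: x right, y down, z forward; pixel columns grow to the right and rows downward; lengths in m; the calibration is good to about 2 mm. A picture is of the moment at which its call begins. There is no depth.
- arm.sign_off(): hands the job in; it is judged then, once.
The state is a dict: "time_s": time; "joint_positions": joint angles; "dq": joint speeds; "effort": joint torques, N m; "ee_pos": TCP position; "ee_rot": TCP orientation; "force": force on the tool from outside, world axes, zero at the start; "moment": the same for the moment, N m; "gripper_width": finger opening in m; "finger_force": force on a finger pad.
Only numpy, scipy, OpenCV 4.12 (cv2) and the standard library are available. Lean on these libraries where they do the work, as an engineer would, in place of code of your own. Each camera call takes 0.05 s, during which the arm holds its last target. There are 200 camera calls.

## Working session

There is one attempt and no reset: what is moved stays moved. The work goes in short steps, Python scripts to look and compute and a tool call to move; the robot and the scene stay as the last step left them, time stands still between calls to the robot, and variables do not carry over. Pictures are saved under pics/ and viewed, at most 10 in all, crops included, and the job is handed in when it is done.

Besides the shell and the picture viewer there is one more tool, called after "Call:" in YAML: its name, and indented under it one key for each argument. apply_moves: Moves the arm, as the interface text tells. Shifts and turns lie within -1 to 1; 1 stands for 0.075 m of shift or 180 degrees of turn. Its arguments: {"type":"object","properties":{"plan":{"type":"array"},"gripper":{"type":"number"},"squeeze":{"type":"number"}},"required":["plan"]}

```bash
mkdir -p pics; cat > h.py <<'E'
import numpy as np, cv2
from workcell import arm
def snap(n,f):
    c=arm.capture(n); cv2.imwrite(f"pics/{f}.png",cv2.cvtColor(c["img"],cv2.COLOR_RGB2BGR)); np.save(f"pics/{f}.npy",c,allow_pickle=True); return c
def load(f): return np.load(f"pics/{f}.npy",allow_pickle=True).item()
def ray(c,u,v):
    R=cv2.Rodrigues(np.array(c["rvec"],float))[0]; t=np.array(c["tvec"],float).ravel()
    d=R.T@np.array([(u-c["cx"])/c["fx"],(v-c["cy"])/c["fy"],1.]); return -R.T@t,d/np.linalg.norm(d)
def onz(c,u,v,z):
    o,d=ray(c,u,v); return o+d*(z-o[2])/d[2]
def tri(c1,p1,c2,p2):
    o1,d1=ray(c1,*p1);o2,d2=ray(c2,*p2)
    s=np.linalg.lstsq(np.c_[d1,-d2],o2-o1,rcond=None)[0]
    a,b=o1+s[0]*d1,o2+s[1]*d2; return (a+b)/2,np.linalg.norm(a-b)
def proj(c,P):
    R=cv2.Rodrigues(np.array(c["rvec"],float))[0]; q=R@np.array(P)+np.array(c["tvec"],float).ravel()
    return q[0]/q[2]*c["fx"]+c["cx"],q[1]/q[2]*c["fy"]+c["cy"]
E
python3 - <<'E'
from h import *
np.set_printoptions(precision=4,suppress=True)
for n in("top","side"):
    c=snap(n,n+"0"); o,d=ray(c,320,240); print(n,o,d,c["fx"])
s=arm.get_obs(); print(s)
E
```

```text
top [ 0.3869 -0.0681  1.2761] [ 0.1115 -0.0375 -0.9931] 497.93857491406476
side [0.6548 0.3373 0.9728] [-0.1293 -0.4369 -0.8902] 446.86797911641645
{'time_s': 0.1, 'joint_positions': array([-1.236 ,  0.2133, -0.035 ,  1.3235,  0.    ,  1.5708]), 'dq': array([ 0.    , -0.0015,  0.0019, -0.0004,  0.0011,  0.0002]), 'effort': array([  0.    , -68.7257,  48.7802,   0.0125,  -0.    ,   0.    ]), 'ee_pos': array([ 0.1642, -0.4719,  0.2309]), 'ee_rot': array([[ 0.9445,  0.3286, -0.0003],
       [ 0.3286, -0.9445,  0.001 ],
       [ 0.    , -0.001 , -1.    ]]), 'force': array([-1.0433,  0.1667, -0.1242]), 'moment': array([-0.0335,  0.0067,  0.0045]), 'finger_force': 0.0, 'gripper_width': 0.08527708915568137}
```

View pics/top0.png

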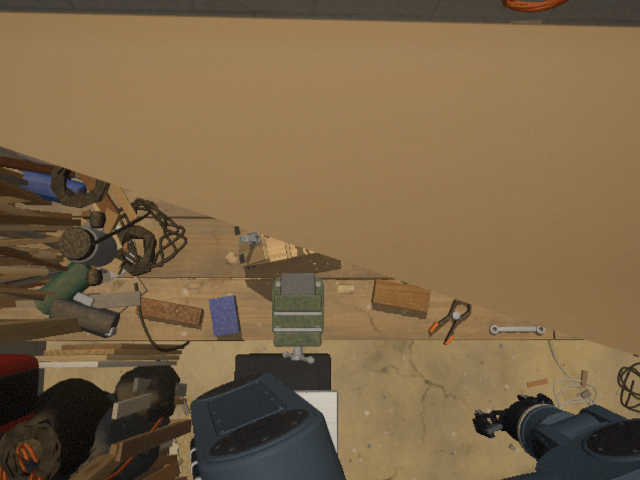

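View pics/side0.png

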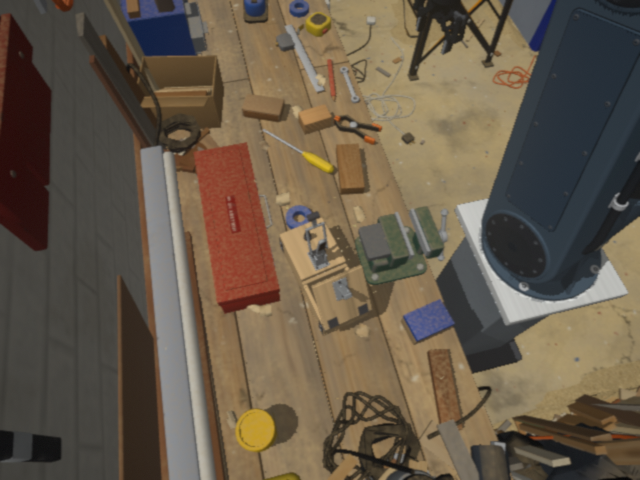

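Top view: mostly blocked by a large brown panel; part of the case shows at about (240-340, 235-275). Side view: case at (280-375, 215-330), with tape at (298,216) and the screwdriver at (320,160). I'll zoom in.

```bash
python3 - <<'E'
from h import *
a=cv2.imread("pics/side0.png")[195:340,265:390]; b=cv2.imread("pics/top0.png")[215:290,220:350]
a=cv2.resize(a,None,fx=4.1,fy=4.1,interpolation=cv2.INTER_CUBIC)
cv2.imwrite("pics/a0.png",a)
b=cv2.resize(b,None,fx=6,fy=6,interpolation=cv2.INTER_CUBIC);cv2.imwrite("pics/b0.png",b)
print(a.shape,b.shape)
E
```

```text
(594, 512, 3) (450, 780, 3)
```

View pics/a0.png

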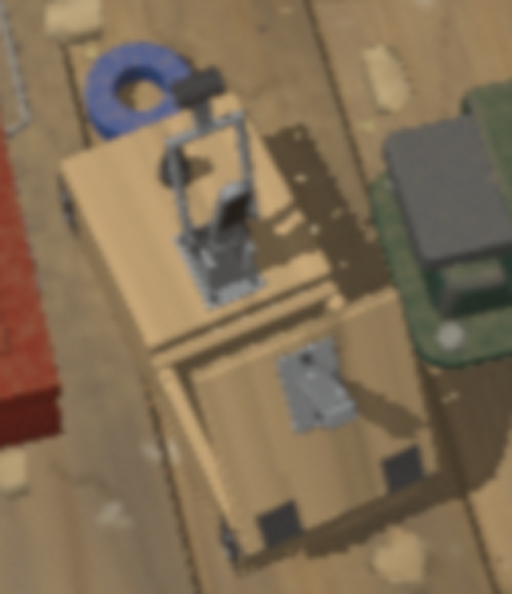

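View pics/b0.png

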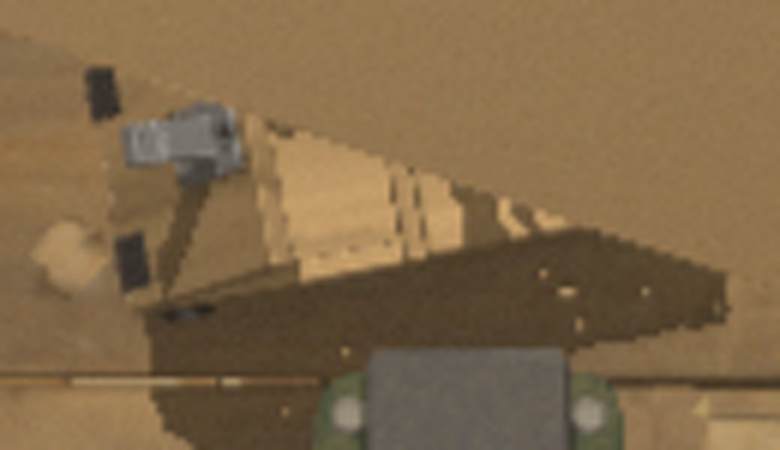

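Side crop: fixed top's corners at about (62,163), (155,350), (330,275), (235,95). The lid is ajar with the keeper at (325,390). The loop stands up with the grip roller at (198,88), and the lever tip is at (235,195). The top crop shows the lid, keeper and hinge end; the latch is hidden.

```bash
python3 - <<'E'
from h import *
np.set_printoptions(precision=4,suppress=True)
c=load("side0");t=load("top0")
S=lambda u,v:((u+.5)/4.1-.5+265,(v+.5)/4.1-.5+195); T=lambda u,v:((u+.5)/6-.5+220,(v+.5)/6-.5+215)
P=np.array([onz(c,*S(*p),.07) for p in[(62,163),(155,350),(330,275),(235,95)]])
print(P); print("len",np.linalg.norm(P[1]-P[0]),np.linalg.norm(P[2]-P[3]),"wid",np.linalg.norm(P[1]-P[2]))
ex=(P[1]-P[0]+P[2]-P[3]);ex/=np.linalg.norm(ex);ey=np.cross([0,0,1],ex)
ctr=P.mean(0);O=ctr+ex*.0325;O[2]=0
print("yaw",np.arctan2(ex[1],ex[0]),"O",O)
np.savez("case.npz",ex=ex,ey=ey,O=O)
R=np.c_[ex,ey,[0,0,1]]
tl=lambda p:R.T@(p-O)
w=lambda *p:O+R@np.array(p)
# lid check hinge corners
for q in[(145,-55,70),(145,55,70),(30,55,70),(-95,0,70)]:
    q=np.array(q)/1000; print(q,"side",np.array(proj(c,w(*q))),((np.array(proj(c,w(*q)))-[264.5,194.5])*4.1),"top",(np.array(proj(t,w(*q)))-[219.5,214.5])*6)
# in-plane y=0 intersections
def plane(cam,p):
    o,d=ray(cam,*p); s=((O-o)@ey)/(d@ey); return tl(o+s*d)*1000
for n,p in dict(roller=(198,88),roller_junction=(203,118),tip=(236,190),keeperfoot=(325,395),lidfront=(295,335),barmid=(210,130)).items(): print(n,plane(c,S(*p)))
print("tape",onz(c,298,214,.019),"driver",onz(c,265,132,.005),onz(c,334,170,.014))
# lid edge left side (y=+55): front corner
for n,p,y in[("lidL",(190,378),.055),("lidR",(398,290),-.055)]:
    o,d=ray(c,*S(*p)); s=((O+ey*y-o)@ey)/(d@ey); print(n,tl(o+s*d)*1000)
E
```

```text
[[ 0.6096 -0.1412  0.07  ]
 [ 0.5845 -0.0201  0.07  ]
 [ 0.4827 -0.0405  0.07  ]
 [ 0.5052 -0.1611  0.07  ]]
len 0.12361310973222889 0.12264656648383229 wid 0.10382903325263716
yaw 1.7653257082836966 O [ 0.5392 -0.0589  0.    ]
[ 0.145 -0.055  0.07 ] side [324.0456 328.0019] [244.1369 547.3577] top [91.2611 44.8345]
[0.145 0.055 0.07 ] side [371.0798 306.7434] [436.977  460.1978] top [138.5231 311.2154]
[0.03  0.055 0.07 ] side [346.5798 261.5829] [336.527  275.0397] top [420.5112 257.3706]
[-0.095  0.     0.07 ] side [300.8813 225.6801] [149.1632 127.8384] top [697.0108  67.8487]
roller [-31.4083  -0.     213.6206]
roller_junction [-25.2636  -0.     194.2398]
tip [ 12.8111   0.     185.0761]
keeperfoot [114.1134  -0.     150.5809]
lidfront [ 81.3407  -0.     153.178 ]
barmid [-17.2342  -0.     195.4131]
tape [ 0.5516 -0.2134  0.019 ] driver [ 0.5808 -0.4987  0.005 ] [ 0.43   -0.3244  0.014 ]
lidL [-153.9338   55.     -518.3151]
lidR [209.8931 -55.     523.4485]
```

Call:
apply_moves:
  plan: [0,0,-0.1,-0.038,0,0,-0.1,-0.038,0,0,-0.1,-0.038,0,0,-0.1,-0.038,0,0,-0.1,-0.038,0,0,-0.1,-0.038,0,0,-0.1,-0.038,0,0,-0.1,-0.038,0,0,-0.1,-0.038,0,0,-0.1,-0.038,0,0,-0.1,-0.038,0,0,-0.1,-0.038]
  gripper: 1
  squeeze: 30

```text
time_s: 1.1
ee_pos: [0.1642, -0.4721, 0.3214]
ee_rot: [[-0.201, 0.98, -0.0], [0.98, 0.201, 0.001], [0.001, -0.0, -1.0]]
force: [0.1, 0.4, -0.1]
gripper_width: 0.0001
finger_force: 0.0
```

```bash
cat >> h.py <<'E'
np.set_printoptions(precision=4,suppress=True)
try:
    K=np.load("case.npz");ex,ey,O=K["ex"],K["ey"],K["O"];R=np.c_[ex,ey,[0,0,1]]
    tl=lambda p:R.T@(p-O)*1000
    def plane(cam,p,y=0):
        o,d=ray(cam,*p); s=((O+ey*y/1000-o)@ey)/(d@ey); return tl(o+s*d)
except Exception: pass
def st(target=None):
    s=arm.get_obs(); p=s["ee_pos"]; r=s["ee_rot"]
    print("t%.2f case mm"%s["time_s"],tl(p),"yawerr deg",np.degrees(np.arctan2(r[:,0]@ey,r[:,0]@ex)),"F case",R.T@s["force"],"w",s["gripper_width"],s["finger_force"])
    if target is not None: print("units",r.T@(O+R@(np.array(target)/1000)-p)/.075)
E
python3 - <<'E'
from h import *
c=load("side0");S=lambda u,v:((u+.5)/4.1-.5+265,(v+.5)/4.1-.5+195)
print(plane(c,S(190,378),-55),plane(c,S(398,290),55))
st((85,35,330))
E
```

```text
[ 79.6273 -55.     151.1145] [ 82.4548  55.     157.3455]
t1.10 case mm [-332.9587  447.7974  321.4018] yawerr deg 0.45485810951836714 F case [ 0.321  -0.21   -0.0937] w 0.0001081807779093433 0.0
units [ 5.529   5.548  -0.1117]
```

Call:
apply_moves:
  plan: [0.38,0.38,0,0,0.38,0.38,0,0,0.38,0.38,0,0,0.38,0.38,0,0,0.38,0.38,0,0,0.38,0.38,0,0,0.38,0.38,0,0,0.38,0.38,0,0,0.38,0.38,0,0,0.38,0.38,0,0,0.38,0.38,0,0,0.38,0.38,0,0]

```text
time_s: 2.1
ee_pos: [0.4334, -0.0679, 0.3212]
ee_rot: [[-0.196, 0.981, -0.0], [0.981, 0.196, -0.0], [-0.0, -0.0, -1.0]]
force: [-0.0, -2.1, 0.6]
gripper_width: -0.0002
finger_force: 0.0
```

Call:
apply_moves:
  plan: [0.24,0.24,0,0,0.24,0.24,0,0,0.24,0.24,0,0,0.24,0.24,0,0,0,0,0.3,0,0,0,0.3,0,0,0,0.3,0,0,0,0.3,0,0,0,0.3,0,0,0,0.2,0,0,0,0,0]

```text
time_s: 3.02
ee_pos: [0.4877, 0.0146, 0.1908]
ee_rot: [[-0.195, 0.981, -0.005], [0.981, 0.195, -0.0], [0.001, -0.005, -1.0]]
force: [0.1, 0.6, -0.6]
gripper_width: 0.0001
finger_force: 0.0
```

```bash
python3 - <<'E'
from h import *
st((85,35,160))
c=snap("side","s1"); a=c["img"][150:350,240:400,::-1]; cv2.imwrite("pics/a1.png",cv2.resize(a,None,fx=3,fy=3,interpolation=2))
E
```

```text
t3.02 case mm [ 82.0692  36.3758 190.8125] yawerr deg 0.11859083788009227 F case [ 0.567  -0.179  -0.5986] w 6.330523898488179e-05 0.0
units [0.0387 0.0204 0.4108]
```

View pics/a1.png

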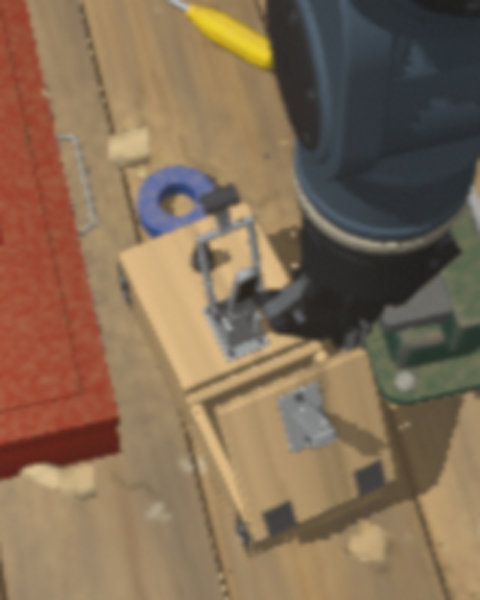

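Gripper is poised at about (350,330) above the lid's free edge on the robot side, clear of the latch. Pressing the lid down.

Call:
apply_moves:
  plan: [0.07,0,0.2,0,0,0,0.2,0,0,0,0.1,0,0,0,0.1,0,0,0,0.1,0,0,0,0.1,0,0,0,0.1,0,0,0,0.1,0,0,0,0.1,0,0,0,0.1,0]

```text
time_s: 3.9
ee_pos: [0.4885, 0.0199, 0.1032]
ee_rot: [[-0.195, 0.981, 0.0], [0.981, 0.195, 0.0], [0.0, 0.0, -1.0]]
force: [-0.1, 0.1, 3.4]
gripper_width: 0.0
finger_force: 1.0
```

```bash
python3 - <<'E'
from h import *
st((85,35,70))
E
```

```text
t3.90 case mm [ 87.0274  34.5256 103.2451] yawerr deg 0.12336374470203552 F case [0.0791 0.1344 3.3584] w 3.90486510039755e-05 0.9720304043730721
units [-0.027  -0.0064  0.4433]
```

Call:
apply_moves:
  plan: [0,0,0.1,0,0,0,0.1,0,0,0,0.08,0,0,0,0.06,0,0,0,0.04,0,0,0,0.03,0,0,0,0.02,0,0,0,0.01,0,0,0,0,0]

```text
time_s: 4.65
ee_pos: [0.4884, 0.0199, 0.0708]
ee_rot: [[-0.195, 0.981, -0.0], [0.981, 0.195, 0.0], [0.0, -0.0, -1.0]]
force: [-0.3, 0.0, 0.8]
gripper_width: -0.0001
finger_force: 0.0
```

```bash
python3 - <<'E'
from h import *
st((85,35,70))
E
```

```text
t4.65 case mm [87.0602 34.6059 70.7788] yawerr deg 0.11943216996182734 F case [0.0715 0.2692 0.7922] w -8.458957885774352e-05 0.0
units [-0.0275 -0.0053  0.0104]
```

Call:
apply_moves:
  plan: [0,0,0.01,0,0,0,0.01,0,0,0,0,0]

```text
time_s: 4.9
ee_pos: [0.4886, 0.0198, 0.0699]
ee_rot: [[-0.195, 0.981, 0.001], [0.981, 0.195, 0.0], [-0.0, 0.001, -1.0]]
force: [-2.7, -0.5, 9.9]
gripper_width: -0.0002
finger_force: 5.0
```

Lid is shut: firm contact at z = 70 mm. Next I raise the tool and go above the grip roller.

Call:
apply_moves:
  plan: [0,0,-0.1,0,0,0,-0.25,0,0,0,-0.25,0,0,0,-0.25,0,0,0,-0.25,0,0,0,-0.25,0,0,0,-0.25,0,0,0,-0.25,0,0,0,-0.25,0,0,0,-0.25,0,0,0,-0.25,0,0,0,-0.25,0]

```text
time_s: 5.9
ee_pos: [0.4882, 0.0199, 0.2845]
ee_rot: [[-0.195, 0.981, 0.0], [0.981, 0.195, 0.0], [0.0, 0.0, -1.0]]
force: [0.0, -0.5, -0.2]
gripper_width: -0.0002
finger_force: 0.0
```

Call:
apply_moves:
  plan: [-0.25,0.08,0,0,-0.25,0.08,0,0,-0.25,0.08,0,0,-0.25,0.08,0,0,-0.25,0.08,0,0,-0.25,0.06,0,0,-0.08,0,0,0,0,0,0,0]
  gripper: 0.35

```text
time_s: 6.57
ee_pos: [0.5455, -0.0907, 0.283]
ee_rot: [[-0.194, 0.981, -0.0], [0.981, 0.194, 0.0], [0.0, -0.0, -1.0]]
force: [-1.4, -0.0, -0.3]
gripper_width: 0.0556
finger_force: 0.0
```

```bash
python3 - <<'E'
from h import *
st((-31,0,201))
c=snap("side","s2"); a=c["img"][180:330,255:405,::-1]; cv2.imwrite("pics/a2.png",cv2.resize(a,None,fx=4,fy=4,interpolation=2))
E
```

```text
t6.57 case mm [-32.485   -0.0252 282.9744] yawerr deg 0.026534987163002243 F case [ 0.2587  1.4024 -0.2966] w 0.055590479738171446 0.0
units [ 0.0197 -0.      1.093 ]
```

View pics/a2.png

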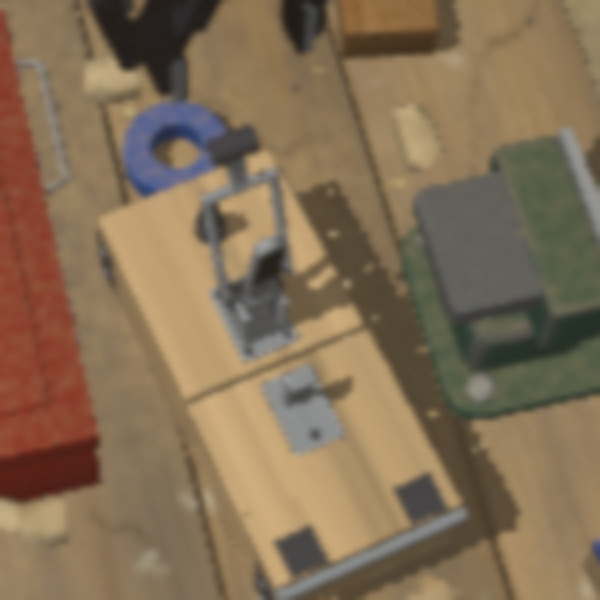

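Lid is shut. Roller at crop (235,143), lever tip at (268,243), keeper lip at (293,380), and the open fingers' tips at (178,92) and (310,47).

```bash
python3 - <<'E'
from h import *
c=load("s2");S=lambda u,v:((u+.5)/4-.5+255,(v+.5)/4-.5+180)
for n,p in dict(A=(100,218),D=(262,152),B=(188,400),C=(364,325),H1=(278,590),H2=(465,512)).items(): print(n,tl(onz(c,*S(*p),.07)))
for n,p in dict(roller=(235,143),barmid=(243,183),tip=(268,243)).items(): print(n,plane(c,S(*p))-[0,0,100])
for n,p in dict(plate1=(275,377),plate2=(325,440),liptop=(293,375)).items(): print(n,tl(onz(c,*S(*p),.072 if 'p'==n[0] else .107)))
print("fingers tip proj", [(np.array(proj(c,O+R@(np.array([-32.5,y,283-8])/1000)))-[254.5,179.5])*4 for y in(-28,28)])
E
```

```text
A [-95.0853 -53.1207  70.    ]
D [-95.9152  49.4789  70.    ]
B [ 27.739  -53.1502  70.    ]
C [27.5799 53.8486 70.    ]
H1 [143.3963 -54.0555  70.    ]
H2 [146.5364  53.689   70.    ]
roller [-29.3769   0.     119.5532]
barmid [-19.4381   0.      95.6986]
tip [10.3365  0.     83.2256]
plate1 [35.9399 -4.8136 72.    ]
plate2 [80.1177  3.8905 72.    ]
liptop [ 51.6822  -2.9395 107.    ]
fingers tip proj [array([178.0164,  98.9429]), array([288.588 ,  55.9796])]
```

Call:
apply_moves:
  plan: [0.02,0,0.2,0,0,0,0.25,0,0,0,0.25,0,0,0,0.2,0,0,0,0.13,0,0,0,0.07,0,0,0,0,0]

```text
time_s: 7.2
ee_pos: [0.5446, -0.0876, 0.2001]
ee_rot: [[-0.196, 0.981, -0.001], [0.981, 0.196, 0.0], [0.0, -0.001, -1.0]]
force: [0.3, 0.3, -0.4]
gripper_width: 0.0557
finger_force: 0.0
```

Call:
apply_moves:
  plan: [0,0,0,0,0,0,0,0,0,0,0,0,0,0,0,0,0,0,0,0,0,0,0,0]
  gripper: 1
  squeeze: 25

```text
time_s: 7.7
ee_pos: [0.5455, -0.0885, 0.2013]
ee_rot: [[-0.195, 0.981, 0.001], [0.981, 0.195, -0.001], [-0.001, 0.001, -1.0]]
force: [-0.2, -2.0, 6.4]
gripper_width: 0.0232
finger_force: 29.1
```

```bash
python3 - <<'E'
from h import *
st((-31,0,201))
c=snap("side","s3"); a=c["img"][180:330,255:405,::-1]; cv2.imwrite("pics/a3.png",cv2.resize(a,None,fx=4,fy=4,interpolation=2))
E
```

```text
t7.70 case mm [-30.3417  -0.4759 201.3473] yawerr deg 0.09828463997380953 F case [-1.8738  0.5921  6.3625] w 0.02319306050562605 29.136956334114075
units [-0.0088 -0.0064  0.0046]
```

View pics/a3.png

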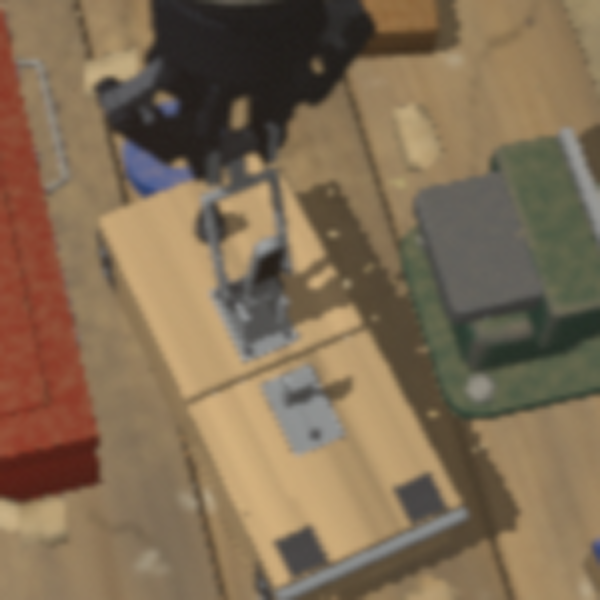

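Both fingers are on the roller's flat ends (width 23 mm), at crop about (240,165). Stretching the loop slightly so the bar clears the lever's end.

Call:
apply_moves:
  plan: [-0.01,0,-0.04,0,-0.02,0,-0.05,0,-0.02,0,-0.05,0,0,0,0,0]

```text
time_s: 8.08
ee_pos: [0.5458, -0.0918, 0.2113]
ee_rot: [[-0.195, 0.981, -0.0], [0.981, 0.195, 0.001], [0.001, -0.0, -1.0]]
force: [-1.5, 2.8, -9.6]
gripper_width: 0.0232
finger_force: 27.5
```

```bash
python3 - <<'E'
from h import *
st()
E
```

```text
t8.08 case mm [-33.6378  -0.1208 211.3149] yawerr deg 0.11769524721375951 F case [ 3.0565  0.8829 -9.6354] w 0.023179262287584955 27.461196184158325
```

Call:
apply_moves:
  plan: [0.13,0,-0.03,0,0.13,0,-0.015,0,0.14,0,-0.005,0,0.14,0,0,0,0.14,0,0.02,0,0.14,0,0.03,0,0.1,0,0.035,0,0.1,0,0.04,0,0,0,0,0]

```text
time_s: 8.83
ee_pos: [0.5305, -0.0156, 0.2049]
ee_rot: [[-0.196, 0.981, -0.0], [0.981, 0.196, 0.0], [0.0, -0.0, -1.0]]
force: [1.4, -1.3, -7.0]
gripper_width: 0.0232
finger_force: 27.8
```

```bash
python3 - <<'E'
from h import *
st()
E
```

```text
t8.83 case mm [ 44.1263   0.1451 204.8732] yawerr deg 0.17964933613979905 F case [-1.5377 -1.1532 -7.0204] w 0.023227541202492 27.77971923351288
```

Call:
apply_moves:
  plan: [0.15,0,0.08,0,0.14,0,0.095,0,0.13,0,0.11,0,0.1,0,0.11,0,0.08,0,0.115,0,0.07,0,0.12,0,0.06,0,0.12,0,0,0,0,0]

```text
time_s: 9.5
ee_pos: [0.5195, 0.0388, 0.1475]
ee_rot: [[-0.197, 0.98, -0.002], [0.98, 0.197, 0.003], [0.003, -0.001, -1.0]]
force: [0.3, 7.9, 2.8]
gripper_width: 0.0228
finger_force: 28.8
```

```bash
python3 - <<'E'
from h import *
st()
E
```

```text
t9.50 case mm [ 99.5789   0.4895 147.467 ] yawerr deg 0.19156162103543428 F case [ 7.6976 -1.8585  2.8191] w 0.022779125275220413 28.768344819545746
```

```bash
python3 - <<'E'
from h import *
st()
c=snap("side","s4"); a=c["img"][180:330,255:405,::-1]; cv2.imwrite("pics/a4.png",cv2.resize(a,None,fx=4,fy=4,interpolation=2))
E
```

```text
t9.50 case mm [ 99.5789   0.4895 147.467 ] yawerr deg 0.19156162103543428 F case [ 7.6976 -1.8585  2.8191] w 0.022779125275220413 28.768344819545746
```

View pics/a4.png

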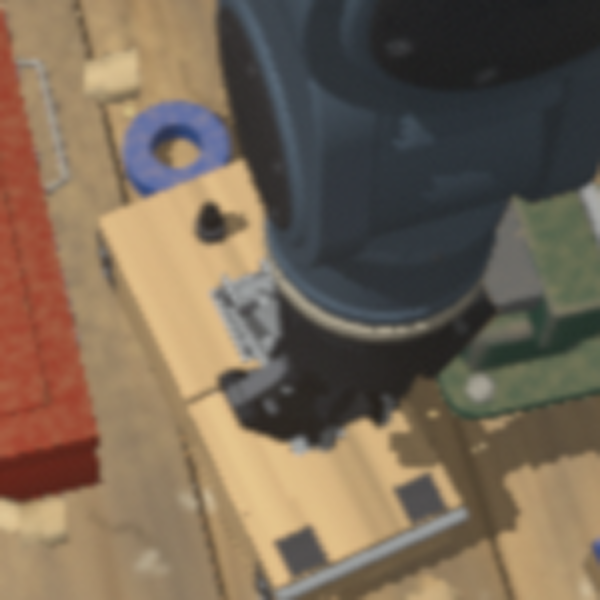

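The picture shows the gripper over the keeper at about (310,430) with the latch hidden behind it. The forces fit the lever having been pulled to its open stop, which leaves the bar past the lever's end. I'll go on down the arc, staying above the lip.

Call:
apply_moves:
  plan: [0.05,0,0.05,0,0.035,0,0.08,0,0.03,0,0.08,0,0.02,0,0.08,0,0.015,0,0.09,0,0.01,0,0.09,0,0,0,0,0]

```text
time_s: 10.13
ee_pos: [0.5173, 0.0489, 0.1124]
ee_rot: [[-0.196, 0.981, -0.002], [0.981, 0.196, 0.0], [0.001, -0.001, -1.0]]
force: [1.8, 3.3, -0.9]
gripper_width: 0.0233
finger_force: 28.4
```

```bash
python3 - <<'E'
from h import *
st()
E
```

```text
t10.13 case mm [109.913    0.6728 112.3972] yawerr deg 0.13020018103958048 F case [ 2.8976 -2.4262 -0.8642] w 0.023347239229742925 28.367391228675842
```

Call:
apply_moves:
  plan: [-0.02,0,0,0,-0.02,0,0,0,-0.02,0,0,0,-0.02,0,0,0,0,0,0,0]

```text
time_s: 10.55
ee_pos: [0.5189, 0.0435, 0.1141]
ee_rot: [[-0.196, 0.981, -0.0], [0.981, 0.196, 0.002], [0.002, 0.0, -1.0]]
force: [-1.0, 9.5, 0.5]
gripper_width: 0.0232
finger_force: 28.5
```

```bash
python3 - <<'E'
from h import *
st()
E
```

```text
t10.55 case mm [104.3713   0.0932 114.115 ] yawerr deg 0.14485655269633033 F case [ 9.53   -0.8267  0.4659] w 0.023222279540266625 28.52070987224579
```

Call:
apply_moves:
  plan: [0.02,0,0.06,0,0.01,0,0.06,0,0,0,0.06,0,0,0,0.05,0,0,0,0,0]

```text
time_s: 10.97
ee_pos: [0.5183, 0.0448, 0.0958]
ee_rot: [[-0.195, 0.981, -0.001], [0.981, 0.195, -0.0], [-0.0, -0.001, -1.0]]
force: [2.1, 0.0, -1.0]
gripper_width: 0.0233
finger_force: 28.3
```

```bash
python3 - <<'E'
from h import *
st()
E
```

```text
t10.97 case mm [105.6994   0.4521  95.805 ] yawerr deg 0.11484446530308311 F case [-0.3758 -2.0754 -0.9918] w 0.02330030547280695 28.339007198810577
```

Call:
apply_moves:
  plan: [0,0,0.05,0,-0.01,0,0.05,0,-0.01,0,0.05,0,-0.015,0,0.05,0,0,0,0.01,0,0,0,0,0]

```text
time_s: 11.47
ee_pos: [0.519, 0.0423, 0.0806]
ee_rot: [[-0.195, 0.981, -0.0], [0.981, 0.195, -0.0], [0.0, -0.0, -1.0]]
force: [0.7, -0.1, -1.3]
gripper_width: 0.0236
finger_force: 28.4
```

```bash
python3 - <<'E'
from h import *
st()
E
```

```text
t11.47 case mm [103.1172   0.259   80.6252] yawerr deg 0.11086416177589067 F case [-0.2032 -0.7171 -1.2563] w 0.023590264812503585 28.35184872150421
```

Call:
apply_moves:
  plan: [0,0,0.015,0,-0.015,0,0.01,0,-0.015,0,0,0,-0.015,0,0,0,-0.015,0,0,0,-0.01,0,0,0,-0.01,0,0,0,0,0,0,0]

```text
time_s: 12.13
ee_pos: [0.52, 0.0372, 0.0789]
ee_rot: [[-0.196, 0.981, -0.001], [0.981, 0.196, 0.002], [0.002, -0.0, -1.0]]
force: [-0.7, 7.7, -2.5]
gripper_width: 0.0228
finger_force: 28.2
```

```bash
python3 - <<'E'
from h import *
st()
E
```

```text
t12.13 case mm [97.9957  0.2797 78.9084] yawerr deg 0.1524752210479905 F case [ 7.7163 -0.7696 -2.5258] w 0.022826297527960386 28.208100199699402
```

Call:
apply_moves:
  plan: [0,0,0,0,0,0,0,0,-0.01,0,0,0,0,0,0,0]

```text
time_s: 12.47
ee_pos: [0.5201, 0.0366, 0.0789]
ee_rot: [[-0.196, 0.981, -0.001], [0.981, 0.196, 0.002], [0.002, -0.0, -1.0]]
force: [-0.1, 6.8, -2.8]
gripper_width: 0.0236
finger_force: 28.2
```

```bash
python3 - <<'E'
from h import *
st()
c=snap("side","s5"); a=c["img"][180:330,255:405,::-1]; cv2.imwrite("pics/a5.png",cv2.resize(a,None,fx=4,fy=4,interpolation=2))
t=snap("top","t5")
E
```

```text
t12.47 case mm [97.2907  0.2678 78.9205] yawerr deg 0.15733980017052132 F case [ 6.7055 -1.2336 -2.8476] w 0.023624036937290007 28.205488622188568
```

View pics/a5.png

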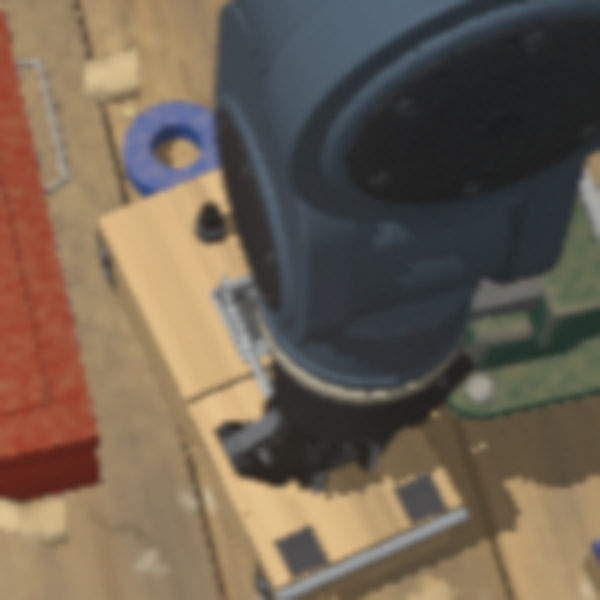

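The latch is hidden in this view too. The force fell during the last step, so the lever is sliding rather than blocked. Continuing to feel for the post in small steps.

Call:
apply_moves:
  plan: [-0.01,0,0,0,-0.01,0,0,0,-0.01,0,0,0,0,0,0,0]

```text
time_s: 12.9
ee_pos: [0.5206, 0.0343, 0.0789]
ee_rot: [[-0.196, 0.981, -0.001], [0.981, 0.196, 0.002], [0.002, -0.0, -1.0]]
force: [0.2, 6.6, -1.9]
gripper_width: 0.0234
finger_force: 28.2
```

Call:
apply_moves:
  plan: [-0.01,0,0,0,-0.01,0,0,0,-0.01,0,0,0,0,0,0,0]

```text
time_s: 13.23
ee_pos: [0.521, 0.0321, 0.0789]
ee_rot: [[-0.196, 0.981, -0.001], [0.981, 0.196, 0.002], [0.002, -0.0, -1.0]]
force: [-0.2, 6.8, -0.9]
gripper_width: 0.0231
finger_force: 28.2
```

Call:
apply_moves:
  plan: [-0.01,0,0,0,-0.01,0,0,0,0,0,0,0]

```text
time_s: 13.48
ee_pos: [0.5213, 0.0306, 0.0789]
ee_rot: [[-0.196, 0.981, -0.001], [0.981, 0.196, 0.002], [0.002, -0.0, -1.0]]
force: [-1.3, 7.1, -2.4]
gripper_width: 0.0231
finger_force: 28.2
```

Call:
apply_moves:
  plan: [-0.01,0,0,0,-0.01,0,0,0,0,0,0,0]

```text
time_s: 13.73
ee_pos: [0.5216, 0.0291, 0.0789]
ee_rot: [[-0.196, 0.981, -0.001], [0.981, 0.196, 0.002], [0.002, -0.0, -1.0]]
force: [-1.2, 6.7, -2.2]
gripper_width: 0.0229
finger_force: 28.2
```

Call:
apply_moves:
  plan: [-0.01,0,0,0,0,0,0,0]

```text
time_s: 13.9
ee_pos: [0.5217, 0.0284, 0.0789]
ee_rot: [[-0.196, 0.981, -0.001], [0.981, 0.196, 0.002], [0.002, -0.0, -1.0]]
force: [-0.9, 7.9, -1.7]
gripper_width: 0.0231
finger_force: 28.2
```

Call:
apply_moves:
  plan: [-0.01,0,0,0,0,0,0,0]

```text
time_s: 14.07
ee_pos: [0.5219, 0.0277, 0.0789]
ee_rot: [[-0.196, 0.981, -0.001], [0.981, 0.196, 0.002], [0.002, -0.0, -1.0]]
force: [0.5, 6.8, -2.2]
gripper_width: 0.0228
finger_force: 28.2
```

Call:
apply_moves:
  plan: [-0.01,0,0,0,0,0,0,0]

```text
time_s: 14.23
ee_pos: [0.522, 0.027, 0.0789]
ee_rot: [[-0.196, 0.981, -0.001], [0.981, 0.196, 0.002], [0.002, -0.0, -1.0]]
force: [0.0, 7.8, -1.9]
gripper_width: 0.0229
finger_force: 28.2
```

Call:
apply_moves:
  plan: [-0.01,0,0,0,0,0,0,0]

```text
time_s: 14.4
ee_pos: [0.5221, 0.0265, 0.0789]
ee_rot: [[-0.196, 0.981, -0.001], [0.981, 0.196, 0.002], [0.002, -0.0, -1.0]]
force: [-1.0, 9.2, -1.7]
gripper_width: 0.0229
finger_force: 28.3
```

Call:
apply_moves:
  plan: [-0.01,0,0,0,0,0,0,0]

```text
time_s: 14.57
ee_pos: [0.5221, 0.0262, 0.0789]
ee_rot: [[-0.196, 0.981, -0.001], [0.981, 0.196, 0.003], [0.004, -0.0, -1.0]]
force: [-1.5, 13.8, -0.2]
gripper_width: 0.0226
finger_force: 28.3
```

```bash
python3 - <<'E'
from h import *
st()
E
```

```text
t14.57 case mm [86.7947  0.3062 78.8623] yawerr deg 0.17641776538960607 F case [13.8769 -1.1703 -0.2492] w 0.02264732000757652 28.290169537067413
```

Clear contact near the bar's nominal x. I'll back off slightly and lift gently to check that the bar is under the lip.

Call:
apply_moves:
  plan: [0.01,0,0,0,0,0,-0.015,0,0,0,-0.015,0,0,0,0,0]

```text
time_s: 14.9
ee_pos: [0.5221, 0.0266, 0.0812]
ee_rot: [[-0.196, 0.981, -0.001], [0.981, 0.196, 0.002], [0.003, -0.0, -1.0]]
force: [-1.2, 10.7, -2.0]
gripper_width: 0.0232
finger_force: 28.2
```

Call:
apply_moves:
  plan: [0,0,-0.01,0,0,0,-0.01,0,0,0,0,0]

```text
time_s: 15.15
ee_pos: [0.522, 0.0267, 0.0826]
ee_rot: [[-0.196, 0.981, -0.001], [0.981, 0.196, 0.003], [0.003, -0.0, -1.0]]
force: [-0.6, 10.6, -2.8]
gripper_width: 0.0232
finger_force: 28.2
```

```bash
python3 - <<'E'
from h import *
st()
E
```

```text
t15.15 case mm [87.2582  0.3437 82.6201] yawerr deg 0.1709881981081642 F case [10.5392 -1.4547 -2.8348] w 0.023234881992151072 28.17834198474884
```

Call:
apply_moves:
  plan: [0,0,-0.01,0,0,0,-0.01,0,0,0,0,0]

```text
time_s: 15.4
ee_pos: [0.522, 0.0268, 0.084]
ee_rot: [[-0.196, 0.981, -0.001], [0.981, 0.196, 0.003], [0.003, -0.001, -1.0]]
force: [-0.5, 11.0, -3.3]
gripper_width: 0.0232
finger_force: 28.0
```

Call:
apply_moves:
  plan: [0,0,-0.01,0,0,0,0,0]

```text
time_s: 15.57
ee_pos: [0.5219, 0.0268, 0.0846]
ee_rot: [[-0.196, 0.981, -0.001], [0.981, 0.196, 0.003], [0.003, -0.001, -1.0]]
force: [0.4, 12.1, -6.0]
gripper_width: 0.0233
finger_force: 27.7
```

Upward resistance (−6 N) appears at the predicted lip height, so the bar is under the lip. Easing down, releasing and rising.

Call:
apply_moves:
  plan: [0,0,0.02,0,0,0,0.015,0,0,0,0,0]

```text
time_s: 15.82
ee_pos: [0.5222, 0.0265, 0.0823]
ee_rot: [[-0.196, 0.981, -0.0], [0.981, 0.196, 0.002], [0.002, -0.0, -1.0]]
force: [-0.9, 9.8, 1.2]
gripper_width: 0.0232
finger_force: 28.5
```

Call:
apply_moves:
  plan: [0,0,0,0,0,0,0,0,0,0,0,0,0,0,0,0,0,0,0,0,0,0,0,0]
  gripper: 0.35

```text
time_s: 16.32
ee_pos: [0.5225, 0.0253, 0.0824]
ee_rot: [[-0.195, 0.981, -0.0], [0.981, 0.195, -0.0], [-0.0, -0.0, -1.0]]
force: [-1.1, -0.6, -0.4]
gripper_width: 0.0552
finger_force: 0.0
```

Call:
apply_moves:
  plan: [0,0,-0.1,0,0,0,-0.2,0,0,0,-0.25,0,0,0,-0.25,0,0,0,-0.25,0,0,0,-0.25,0,0,0,-0.25,0,0,0,-0.25,0,0,0,-0.25,0,0,0,-0.25,0,0,0,0,0]

```text
time_s: 17.23
ee_pos: [0.5236, 0.0255, 0.2589]
ee_rot: [[-0.195, 0.981, 0.005], [0.981, 0.195, 0.0], [-0.001, 0.005, -1.0]]
force: [0.8, 0.2, 0.2]
gripper_width: 0.0555
finger_force: 0.0
```

Call:
apply_moves:
  plan: [0,-0.3,0,0,0,-0.4,0,0,0,-0.4,0,0,0,-0.4,0,0,0,-0.4,0,0,0,-0.4,0,0,0,-0.3,0,0,0,0,0,0]
  gripper: 1

```text
time_s: 17.9
ee_pos: [0.328, -0.0131, 0.2554]
ee_rot: [[-0.195, 0.981, 0.0], [0.981, 0.195, -0.0], [-0.0, 0.0, -1.0]]
force: [1.2, 0.0, 0.5]
gripper_width: -0.0
finger_force: 0.0
```

```bash
python3 - <<'E'
from h import *
st((20,0,230))
c=snap("side","s6"); a=c["img"][180:330,255:405,::-1]; cv2.imwrite("pics/a6.png",cv2.resize(a,None,fx=4,fy=4,interpolation=2))
E
```

```text
t17.90 case mm [ 85.7223 198.3912 255.4304] yawerr deg 0.08539913004854538 F case [-0.1984 -1.1754  0.4622] w -6.36016765514847e-07 0.0
units [-0.8801  2.6438  0.3401]
```

View pics/a6.png

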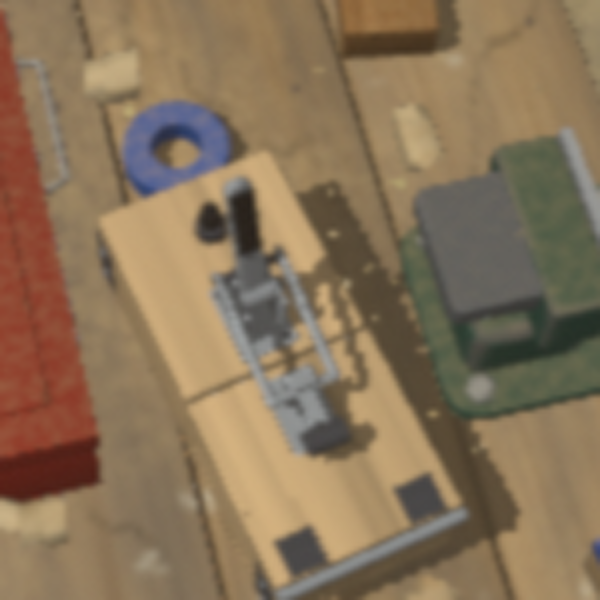

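The loop lies down over the keeper: bar at about (303,388), roller at (322,432). The lever leans toward home with its tip at (237,185).

```bash
python3 - <<'E'
from h import *
c=load("s6");S=lambda u,v:((u+.5)/4-.5+255,(v+.5)/4-.5+180)
for n,p in dict(roller=(322,432),bar=(303,388),tip=(237,187),bump=(210,215)).items(): print(n,plane(c,S(*p))-[0,0,100])
for y,p in((-18.5,(271,402)),(18.5,(334,374))): print(plane(c,S(*p),y)-[0,0,100])
E
```

```text
roller [81.9801  0.     -7.4417]
bar [58.264  -0.      0.7053]
tip [-26.1838   0.      80.4313]
bump [-60.0189   0.      -7.8541]
[ 58.0363 -18.5     -0.3385]
[57.7103 18.5     0.163 ]
```

Call:
apply_moves:
  plan: [-0.11,0.33,0,0,-0.11,0.33,0,0,-0.11,0.33,0,0,-0.11,0.33,0,0,-0.11,0.33,0,0,-0.11,0.33,0,0,-0.11,0.33,0,0,-0.11,0.33,0,0,0,0,0,0]

```text
time_s: 18.7
ee_pos: [0.542, -0.039, 0.2532]
ee_rot: [[-0.195, 0.981, -0.001], [0.981, 0.195, 0.0], [0.0, -0.001, -1.0]]
force: [1.6, 0.3, -1.0]
gripper_width: 0.0004
finger_force: 0.0
```

Call:
apply_moves:
  plan: [0,0,0.2,0,0,0,0.25,0,0,0,0.25,0,0,0,0.25,0,0,0,0.18,0,0,0,0,0]

```text
time_s: 19.2
ee_pos: [0.5371, -0.0384, 0.1674]
ee_rot: [[-0.195, 0.981, -0.004], [0.981, 0.195, 0.0], [0.001, -0.004, -1.0]]
force: [-0.9, 0.8, 0.0]
gripper_width: -0.0
finger_force: 0.0
```

```bash
python3 - <<'E'
from h import *
st((-4,0,170))
E
```

```text
t19.20 case mm [ 20.4219  -1.9203 167.4003] yawerr deg 0.12004911891080708 F case [0.9799 0.7241 0.0438] w -1.752284657943187e-05 0.0
units [-0.3255 -0.0264 -0.0349]
```

Call:
apply_moves:
  plan: [-0.12,-0.025,0,0,-0.12,0,0,0,-0.08,0,0,0,-0.05,0,0,0,-0.04,0,0,0,-0.04,0,0.01,0,-0.04,0,0.01,0,-0.04,0,0.015,0,-0.04,0,0.02,0,0,0,0,0]

```text
time_s: 20.03
ee_pos: [0.5448, -0.0814, 0.1658]
ee_rot: [[-0.195, 0.981, -0.0], [0.981, 0.195, -0.0], [-0.0, -0.0, -1.0]]
force: [-0.8, -0.1, -0.3]
gripper_width: -0.0001
finger_force: 0.0
```

```bash
python3 - <<'E'
from h import *
st((-36.3,0,154.4))
E
```

```text
t20.03 case mm [-23.2257  -1.1459 165.7555] yawerr deg 0.10152077142663235 F case [ 0.016   0.7949 -0.2875] w -0.00011138428236153861 0.0009436810539398266
units [-0.1743 -0.0155  0.1514]
```

Call:
apply_moves:
  plan: [-0.045,0,0.025,0,-0.045,0,0.03,0,-0.045,0,0.035,0,-0.04,0,0.04,0,0,0,0,0]

```text
time_s: 20.45
ee_pos: [0.5472, -0.0944, 0.1555]
ee_rot: [[-0.195, 0.981, -0.001], [0.981, 0.195, -0.0], [0.0, -0.001, -1.0]]
force: [0.2, 0.6, 0.4]
gripper_width: 0.0002
finger_force: 0.0
```

```bash
python3 - <<'E'
from h import *
st((-46.1,0,144))
E
```

```text
t20.45 case mm [-36.4649  -0.9821 155.5332] yawerr deg 0.09177550123954657 F case [ 0.5298 -0.3389  0.3626] w 0.00022259715260194556 0.0
units [-0.1285 -0.0132  0.1538]
```

Call:
apply_moves:
  plan: [-0.035,0,0.035,0,-0.035,0,0.04,0,-0.03,0,0.04,0,-0.03,0,0.04,0,0,0,0,0]

```text
time_s: 20.87
ee_pos: [0.5491, -0.1038, 0.144]
ee_rot: [[-0.195, 0.981, -0.001], [0.981, 0.195, 0.0], [0.0, -0.001, -1.0]]
force: [0.7, -1.0, 0.6]
gripper_width: 0.0001
finger_force: 0.0
```

```bash
python3 - <<'E'
from h import *
st((-53.7,0,131.7))
E
```

```text
t20.87 case mm [-45.9944  -1.0329 143.9572] yawerr deg 0.09717334185958591 F case [-1.1056 -0.4718  0.5898] w 7.276922533029702e-05 0.0
units [-0.1028 -0.0138  0.1634]
```

Call:
apply_moves:
  plan: [-0.03,0,0.04,0,-0.025,0,0.04,0,-0.025,0,0.04,0,-0.02,0,0.04,0,0,0,0,0]

```text
time_s: 21.28
ee_pos: [0.5506, -0.1111, 0.132]
ee_rot: [[-0.195, 0.981, -0.001], [0.981, 0.195, 0.0], [0.0, -0.001, -1.0]]
force: [0.5, 0.5, 0.7]
gripper_width: 0.0003
finger_force: 0.0
```

```bash
python3 - <<'E'
from h import *
st((-58.8,0,118.2))
c=snap("side","s7")
a=load("s6")["img"].astype(int);b=c["img"].astype(int)
for p in [(-26,0,180),(-15,0,150),(-63,0,138),(-75,0,140),(-80,0,134),(-85,0,136),(-60,0,92)]:
    u,v=np.round(proj(c,O+R@(np.array(p)/1000))).astype(int); print(p,u,v,a[v,u],b[v,u])
E
```

```text
t21.28 case mm [-53.4132  -1.0505 131.9871] yawerr deg 0.10102169712211506 F case [ 0.3423 -0.5994  0.6819] w 0.00026228826893697 0.0
units [-0.0718 -0.014   0.1838]
(-26, 0, 180) 314 227 [104 103 102] [158 133  99]
(-15, 0, 150) 316 238 [42 35 29] [153 141 122]
(-63, 0, 138) 306 222 [114 114 140] [39 33 30]
(-75, 0, 140) 304 217 [125 114 108] [39 34 31]
(-80, 0, 134) 303 217 [153 130 101] [39 35 31]
(-85, 0, 136) 302 215 [111 103 103] [37 32 29]
(-60, 0, 92) 307 233 [49 43 38] [73 71 70]
```

The lever has left its old place and is following the fingers. Continuing down.

Call:
apply_moves:
  plan: [-0.025,0,0.04,0,-0.02,0,0.04,0,-0.015,0,0.04,0,-0.015,0,0.04,0,0,0,0.02,0,0,0,0,0]

```text
time_s: 21.83
ee_pos: [0.5517, -0.1164, 0.1188]
ee_rot: [[-0.195, 0.981, -0.0], [0.981, 0.195, -0.0], [-0.0, -0.0, -1.0]]
force: [0.5, 0.5, 0.1]
gripper_width: -0.0
finger_force: 0.0
```

Call:
apply_moves:
  plan: [-0.01,0,0.03,0,-0.01,0,0.03,0,0,0,0.03,0,0,0,0,0]

```text
time_s: 22.17
ee_pos: [0.552, -0.1179, 0.112]
ee_rot: [[-0.195, 0.981, -0.0], [0.981, 0.195, -0.0], [-0.0, -0.0, -1.0]]
force: [0.8, -0.8, 0.4]
gripper_width: -0.0001
finger_force: 0.0
```

```bash
python3 - <<'E'
from h import *
st((-61,0,104))
E
```

```text
t22.17 case mm [-60.3687  -1.1925 111.9779] yawerr deg 0.11287752549161899 F case [-0.925  -0.6579  0.4167] w -9.551043693901294e-05 0.0
units [-0.0084 -0.0159  0.1064]
```

```bash
python3 - <<'E'
from h import *
c=snap("side","s8"); a=load("s6")["img"].astype(int); b=c["img"].astype(int)
d=np.abs(a-b).max(2)
print("diff rows 265-300, cols 315-350"); print(d[266:296:2,318:350:2])
g=b[262:300,312:350].sum(2)//3; dark=np.argwhere(b[278:300,318:350].max(2)<75); print("dark roller now",dark.mean(0)+[278,318],len(dark)); dk=np.argwhere(a[278:300,318:350].max(2)<75); print("before",dk.mean(0)+[278,318],len(dk))
E
```

```text
diff rows 265-300, cols 315-350
[[ 3 10 51 33 41 21  2  3  4  6  6 34 11 21  3  2]
 [ 7  1 52 47 48 31  4  2  5  3  4 24 12 18 18  3]
 [10  7  7 23  2 53  6  2  2  2  0  2 32  9 22  3]
 [ 2  9  2 31 27 34  5  3  2  8  2  4  4  3  8  3]
 [ 4  7  2  3  7  3  3  3  4  0 12  4  3  3  2  0]
 [ 4  4  1  5  6  1  2  1  5 13  3  1  3  2  0  1]
 [ 1  2  4  5  1  8  5  3 10  4  2  1  5  1  3  3]
 [ 3  4  7  4  6  7  0  3 12 10  1  2 38  1  3  3]
 [ 3  5  5  6  3  4  1  1  3 12  2 10 36 10  2  4]
 [ 4  3  4  3  2  4  6  7 31 38  5  9 22 48  3  9]
 [ 4  3  3  2  3  3 20 32  9  4  5  5  7  5  3 54]
 [ 3  4  3  3  3  5  3  3  2  1  2  5  7  1  2 16]
 [ 3  3  4  3  3  4 24  7  5  7  7 22 14  2  3 52]
 [ 4  2  3  2  3  3 12 37 53 82 48  6  1 12  2  9]
 [ 3  3  3  4  3  3  6 30 32 51 46  5  1  7  2  2]]
dark roller now [287.9 337.5] 30
before [288.9583 336.9375] 48
```

The roller has stayed at the keeper (shift of about 1 px), so the loop is still hooked. Pressing the last stretch to the bumper.

Call:
apply_moves:
  plan: [0,0,0.03,0,0,0,0.02,0,0,0,0.02,0,0,0,0.01,0,0,0,0,0]

```text
time_s: 22.63
ee_pos: [0.5521, -0.1177, 0.1062]
ee_rot: [[-0.195, 0.981, -0.0], [0.981, 0.195, 0.0], [0.0, -0.0, -1.0]]
force: [-0.0, -0.7, -0.7]
gripper_width: -0.0001
finger_force: 0.0
```

Call:
apply_moves:
  plan: [0,0,0.01,0,0,0,0.01,0,0,0,0,0]

```text
time_s: 22.88
ee_pos: [0.5521, -0.1178, 0.1048]
ee_rot: [[-0.195, 0.981, -0.0], [0.981, 0.195, -0.0], [0.0, -0.0, -1.0]]
force: [-0.9, -0.8, -0.2]
gripper_width: 0.0
finger_force: 0.1
```

Call:
apply_moves:
  plan: [0,0,0.01,0,0,0,0,0]

```text
time_s: 23.05
ee_pos: [0.5522, -0.1178, 0.1041]
ee_rot: [[-0.195, 0.981, 0.0], [0.981, 0.195, -0.0], [-0.0, 0.0, -1.0]]
force: [-0.2, 0.8, -0.4]
gripper_width: -0.0003
finger_force: 0.0
```

Call:
apply_moves:
  plan: [0,0,0.01,0,0,0,0,0]

```text
time_s: 23.22
ee_pos: [0.5522, -0.1178, 0.1035]
ee_rot: [[-0.195, 0.981, 0.0], [0.981, 0.195, -0.0], [-0.0, 0.0, -1.0]]
force: [-0.5, -1.3, 2.4]
gripper_width: 0.0001
finger_force: 1.5
```

Call:
apply_moves:
  plan: [0,0,0.005,0,0,0,0,0]

```text
time_s: 23.38
ee_pos: [0.5522, -0.1178, 0.1033]
ee_rot: [[-0.195, 0.981, 0.0], [0.981, 0.195, -0.0], [-0.0, 0.0, -1.0]]
force: [-2.7, -0.1, 5.8]
gripper_width: -0.0002
finger_force: 2.8
```

The firm, stiffening contact at z ≈ 103.5 mm means the lever is on its bumper. Lifting off and checking.

Call:
apply_moves:
  plan: [0,0,-0.05,0,0,0,-0.2,0,0,0,-0.25,0,0,0,-0.25,0,0,0,-0.25,0,0,0,-0.25,0,0,0,-0.25,0,0,0,-0.25,0,0,0,-0.25,0,0,0,0,0]

```text
time_s: 24.22
ee_pos: [0.5532, -0.1179, 0.2566]
ee_rot: [[-0.195, 0.981, 0.004], [0.981, 0.195, -0.001], [-0.002, 0.004, -1.0]]
force: [0.9, -0.5, 0.1]
gripper_width: -0.0002
finger_force: 0.0
```

Call:
apply_moves:
  plan: [0,-0.3,0,0,0,-0.4,0,0,0,-0.4,0,0,0,-0.4,0,0,0,-0.4,0,0,0,-0.4,0,0,0,-0.3,0,0,0,0,0,0]

```text
time_s: 24.88
ee_pos: [0.3578, -0.1561, 0.2533]
ee_rot: [[-0.194, 0.981, -0.0], [0.981, 0.194, -0.0], [-0.0, -0.0, -1.0]]
force: [0.8, -0.2, -0.1]
gripper_width: 0.0
finger_force: 0.0
```

```bash
python3 - <<'E'
from h import *
st()
c=snap("side","s9"); a=load("s6")["img"].astype(int); b=c["img"].astype(int)
# dark lever handle sleeve & profile along predicted home top line (z=104) vs higher lines
for z in (104,115,125):
    print(z,[int(b[int(round(v)),int(round(u))].mean()) for x in range(-100,0,6) for u,v in [proj(c,O+R@(np.array([x,0,z])/1000))]])
print("width profile at x=-75,z=104:",[int(b[int(round(v)),int(round(u))].mean()) for y in range(-24,25,4) for u,v in [proj(c,O+R@(np.array([-75,y,104])/1000))]])
m=(b[:,:,2]-b[:,:,0]>40)
for n,i in(("before",load("side0")["img"].astype(int)),("now",b)):
    w=np.argwhere((i[:,:,2]-i[:,:,0]>30)[200:245,280:325]); y=np.argwhere(((i[:,:,0]-i[:,:,2])>120)[140:185,290:345]); print(n,"tape",w.mean(0),len(w),"driver",y.mean(0),len(y))
for n,i in(("s6",a),("now",b)):
    k=np.argwhere(i[278:300,318:350].max(2)<75); print(n,k.mean(0)+[278,318],len(k))
E
```

```text
t24.88 case mm [-60.3198 196.8212 253.2903] yawerr deg 0.03631622469751933 F case [-0.3075 -0.7502 -0.1485] w 4.0250185453255694e-05 0.0
104 [130, 131, 121, 39, 36, 36, 37, 37, 36, 37, 90, 136, 136, 135, 134, 127, 136]
115 [85, 128, 129, 102, 37, 37, 37, 36, 39, 38, 39, 111, 135, 134, 133, 133, 123]
125 [65, 84, 121, 126, 111, 41, 41, 38, 46, 49, 39, 42, 121, 134, 129, 126, 127]
width profile at x=-75,z=104: [148, 153, 149, 146, 127, 46, 36, 41, 128, 146, 140, 147, 151]
before tape [15.3984 16.2188] 256 driver [21.6173 27.5597] 243
now tape [15.2958 17.6585] 284 driver [21.6173 27.5597] 243
s6 [288.9583 336.9375] 48
now [287.431  336.7931] 58
```

```bash
python3 - <<'E'
from h import *
c=load("s9"); print(plane(c,(336.8,287.4))-[0,0,100], plane(load("s6"),(336.9,289))-[0,0,100])
arm.sign_off()
E
```

```text
[88.005  -0.      8.1281] [89.2584 -0.      1.8805]
the job is handed in; nothing more can be done
```

I shut the lid, hooked the loop under the keeper, and pressed the lever over onto its bumper. The job was handed in at about 25 s, with the tape roll and screwdriver in place. The contact forces and a final camera check support this, except that the force on the keeper while I felt for its post peaked at about 14 N total, which I put at roughly 7 N on the keeper itself after allowing for lever friction.

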